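# Clamp a phone screen in the bonding jig and hold the pressure

## Task

Slide the tallest screen module straight up out of the slotted rack, stand it fully down in the slot of the bonding clamp, either face forward, and let go of it. Then push the clamp's sprung push tab towards the screen past its click, so that the rubber pad presses the screen against the back wall, and finish while still holding the tab pushed in: it springs back if released. Leave the two small modules, the screwdriver and the jar where they are.

Things in the scene. Friction and masses are not known exactly. Their poses are not given: they have to be found in the camera images.
- screen: the screen module to clamp, tallest in the rack: upright panel 80 mm wide (its x), 6 mm thick (its y), 120 mm tall (its z), 0.1 to 0.2 kg, black glass face on +y, aluminium back. Origin: middle of its lower edge. It stands in one of the rack's three slots, its x along the rack's x.
- rack: grey fixed slotted rack, 104 (x) x 134 (y) x 55 mm tall, origin: centre of its underside. Slots at y = -45, 0, +45 mm; a module stands on the slot floor 10 mm above the table, guided at its two side edges by 45 mm tall combs (gap 10 mm in y, 88 mm long in x, open above and in the middle).
- small_a: a small screen module, 70 x 6 x 72 mm tall, in another slot of the rack (origin at the middle of its lower edge); leave alone
- small_b: a second small screen module like small_a, in the remaining slot; leave alone
- clamp: bonding clamp fixed on the table. Origin: on the table under its slot; +y is the push direction, from push tab to slot. Steel base |x| < 55, y -205 to 40, 12 mm thick. Slot walls 62 mm high plus flared lips to 72 mm: back wall face at y +5.5, two posts (|x| 30 to 43) with faces at y -5.5, open between for the pad. Plunger runs between cheeks (|x| < 15, y -85 to -45, 70 mm high).
- slot (a point): centre of the slot's floor, 12 mm above the table, axes as the clamp's. It takes the screen upright with its width along x: 86 mm long in x, 11 mm wide in y, 50 mm deep below the lips. A seated screen has its lower edge at this height.
- push_tab (a joint): travel of the plunger with its push tab, in m along the clamp's +y: 0 at rest, stop at 0.040. Spring 3 N + 0.15 N/mm. A pawl resists from 0.018, most near 0.021 (12 to 17 N in all), and clicks over by 0.026; at 0.028 the pad meets a screen standing on the back wall and adds 1 N + 0.3 N/mm (8 to 14 N in all). Well past is 0.032 to 0.040. It does not lock: let go, it springs back.
- tab_back (a point): point to push on: middle of the back (-y) face of the push tab, an upright black plate on the plunger's -y end, 50 (x) x 8 (y) x 80 mm tall, 16 to 96 mm above the table. This point is 72 mm above the table, at rest 138 mm on the -y side of the slot centre; axes as the clamp's; push along +y. Behind it there is only the 12 mm high base.
- pad: rubber pressure pad at the plunger's front, a plate 46 mm (x) x 8 mm (y) x 30 mm (z) centred 45 mm above the table; origin at the clamp's origin when at rest (pad face 28.5 mm on the -y side of the slot centre); sprung, gives up to 14 mm
- driver: screwdriver 150 mm long lying on the table beyond the work, origin under its middle; leave alone
- jar: small closed jar, 50 mm across, 60 mm tall, standing on the table, origin at its underside; leave alone
Not all that is in view belongs to the job. What is shaped like the screen but green is not meant. Of the things shaped like the rack, the grey one is meant.

How it is judged (in metres and radians):
On the way, in this order (a step that is already met when the one before it is completed fails the run):
1. the tall screen is lifted clear of the rack (z of screen in the frame of rack above 0.058 m), for 0.1 s.
2. the screen stands in the clamp's slot, let go, the plunger not yet pushed (x of screen in the frame of slot between -0.008 and 0.008 m and y of screen in the frame of slot between -0.009 and 0.009 m and z of screen in the frame of slot below 0.004 m and angle between the y axis of screen and the y axis of clamp, either way round below 0.15 rad and angle between screen's own z axis and vertical below 0.17 rad and contact force between the fingers and screen below 0.2 N and value of joint push_tab below 0.015 m), for 0.2 s.
3. the push tab is pushed past its click with the pad on the screen (value of joint push_tab above 0.029 m and contact force between pad and screen above 0.7 N), for 0.2 s.
At the end, for the whole second after the job is handed in: The tall screen stands upright (0.08 rad) on the slot floor (4 mm high, 8 mm along, 9 mm across, 0.15 rad yaw), untouched by the fingers; the robot pushes the tab with over 3 N, the plunger is still, past its click (over 29 mm), and the pad presses the screen with over 0.7 N (all of step 3 and x of screen in the frame of slot between -0.008 and 0.008 m and y of screen in the frame of slot between -0.009 and 0.009 m and z of screen in the frame of slot below 0.004 m and angle between the y axis of screen and the y axis of clamp, either way round below 0.15 rad and angle between screen's own z axis and vertical below 0.08 rad and velocity of joint push_tab between -0.01 and 0.01 m/s and contact force between any of the fingers, the arm and push_tab above 3 N and contact force between the fingers and screen below 0.2 N and linear speed of screen below 0.02 m/s); the arm keeps its last pose, push and grip.
It fails at once if the small module is moved more than 25 mm (distance of small_a from where it was at the start of the episode above 0.025 m).
It fails at once if the small module is moved more than 25 mm (distance of small_b from where it was at the start of the episode above 0.025 m).
It fails at once if the screwdriver is moved more than 25 mm (distance of driver from where it was at the start of the episode above 0.025 m).
It fails at once if the jar is moved more than 25 mm (distance of jar from where it was at the start of the episode above 0.025 m).
It also fails if it takes over 51 s, if anything falls off the work surface, if the arm or the gripper's body presses on something with over 40 N, if the wrist force passes 120 N, or if a joint passes its speed limit or range.

## Robot

A 6-joint arm with a two-finger parallel gripper is mounted at the origin on the work surface. World frame = base frame: x ahead of the robot, y to its left, z up, the work surface at z = 0. Lengths are in m, angles in degrees, forces in N, time in s.
With the tool pointing down it reaches from about 0.3 to 0.75 m from the base axis. Payload 8.5 kg.
Tool frame: the origin (TCP) lies at the very end of the fingers, on their centre line; the grasp point (between the pads) lies env.pinch_z behind it (env.pinch_z is the distance from the TCP to the grasp point, in m); z points along the fingers, y is the line along which they close (so a half turn about z gives the same grasp; the last joint's range is limited). The gripper opens to 85 mm and grips with 20 to 120 N. Pads are 22 mm wide; open, the fingers measure 114 mm over their backs; the gripper's body (76 mm by 85 mm) begins 54 mm behind the grasp point. The pads swing forward as they close: fully open they stand 13 mm farther back than shut.
Start: joints at [-77.08, 21.807, 74.336, -0, 83.858, -12.336], TCP at [0.235, -0.497, 0.231] pointing down, gripper open.
Joint ranges: [-178.18, 178.18], [-50.72, 133.34], [12.68, 142.11], [-81.47, 261.47], [9.98, 163.14], [-165.26, 165.26]. Speed limits (degrees/s): [136.94, 136.94, 180, 180, 180, 180].

## Interface

Orientations are given as a 3x3 rotation matrix whose columns are the frame's x, y, z axes.
In Python, from rig import telemetry, get_image, env gives the robot as it stands. The module is installed in compiled form; this text tells all that it offers.
- The arm moves only by the tool apply_moves, never from a script. Its argument "series" is a list of rows, each a list of 7 numbers: the shift along the tool's x, y, z in mm, then the turn, a rotation vector about the tool's x, y, z in degrees, then the opening, from 0 (shut) to 1 (fully open). A call has 1 to 12 rows; each row shifts and turns the commanded pose from where the row before left it, along the tool's axes as they then stand; what a row does not reach is not made up. A row lasts 1/8 s, in which the tool goes at most 62.5 mm and 10.7 degrees, less where a joint would pass 70% of its speed; a pose out of reach is approached as far as the arm can. A call with a gripper value outside its range is refused whole. The fingers move at their own pace and stop on an object; "grip_force" is the grip in N (left out, the last holds). Time passes only in rows, so rows that do not move let the fingers close. It gives the time, the measured TCP pose, the force, the opening and the grip force at its end, in the units of the state.
- telemetry.observe(): the state, without advancing time (a new reading comes with each control period).
- get_image(name): name is "scene" or "top"; returns a dict with "frame" (420x560x3 uint8, red, green, blue), "z_map" (420x560 float32, m along the optical axis (not along the pixel's ray), 0 where there is no reading), "vertical_fov" (degrees; the focal length in pixels is half the picture's height over the tangent of half this angle, whatever the lens; pixels are square), "cx", "cy" (the principal point, pixels), "dist" ([k1, k2, p1, p2, k3] as OpenCV has them; the pictures are not rectified), "eye" and "attitude" of the camera in the world. Camera axes: x right, y up, looking along -z (the intrinsics and any distortion apply to the point x, -y, -z); pixel columns grow to the right and rows downward; lengths in m; the calibration is good to about 2 mm. A picture is of the moment at which its call begins.
- env.close_job(): hands the job in; it is judged then, once.
The state is a dict: "time_s": time; "q": joint angles; "qvel": joint speeds; "joint_efforts": joint torques, N m; "position": TCP position; "tool_rot": TCP orientation; "ft_force": force on the tool from outside, world axes, zero at the start; "wrist_torque": the same for the moment, N m; "grip_width": finger opening in m; "gripper_force": force on a finger pad.
Only numpy, scipy, OpenCV 4.12 (cv2) and the standard library are available. Lean on these libraries where they do the work, as an engineer would, in place of code of your own. Each camera call takes 0.05 s, during which the arm holds its last target. There are 200 camera calls.

## Working session

There is one attempt and no reset: what is moved stays moved. The work goes in short steps, Python scripts to look and compute and a tool call to move; the robot and the scene stay as the last step left them, time stands still between calls to the robot, and variables do not carry over. Pictures are saved under pics/ and viewed, at most 10 in all, crops included, and the job is handed in when it is done.

Besides the shell and the picture viewer there is one more tool, called after "Request:" as a command line: name --pt "numbers of a row" for each row, then --argument value for the rest. apply_moves: Moves the arm, as the interface text tells. Its arguments: {"type":"object","properties":{"series":{"type":"array"},"grip_force":{"type":"number"}},"required":["series"]}

```bash
mkdir -p pics
cat > h.py <<'E'
import numpy as np, cv2
from rig import telemetry, get_image, env
def grab(n):
    d=get_image(n); f=210/np.tan(np.radians(d["vertical_fov"])/2)
    d["K"]=np.array([[f,0,d["cx"]],[0,f,d["cy"]],[0,0,1.]]); d["D"]=np.array(d["dist"],float)
    d["eye"]=np.array(d["eye"]); d["attitude"]=np.array(d["attitude"]); return d
def rays(d,px):
    u=cv2.undistortPoints(np.array(px,float).reshape(-1,1,2),d["K"],d["D"]).reshape(-1,2)
    return np.c_[u[:,0],-u[:,1],-np.ones(len(u))]@d["attitude"].T
def plane(d,px,z):
    r=rays(d,px); return d["eye"]+r*((z-d["eye"][2])/r[:,2])[:,None]
def cloud(d):
    v,u=np.mgrid[:420,:560]; px=np.c_[u.ravel(),v.ravel()]
    return (d["eye"]+rays(d,px)*d["z_map"].reshape(-1,1)).reshape(420,560,3)
E
python3 - <<'E'
from h import *
for n in("scene","top"):
    d=grab(n); cv2.imwrite(f"pics/{n}0.png",d["frame"][:,:,::-1]); print(n,d["eye"],d["attitude"].round(3).tolist(),d["dist"],d["vertical_fov"],(d["z_map"]>0).mean())
    np.savez(f"{n}0.npz",**{k:d[k] for k in("frame","z_map","K","D","eye","attitude")})
print(env.pinch_z); print(telemetry.observe())
E
```

```text
scene [ 1.1197929  -0.34869498  0.53847242] [[0.608, -0.406, 0.682], [0.794, 0.332, -0.51], [-0.02, 0.852, 0.524]] [0.02782065 0.         0.         0.         0.        ] 55.73787925341144 0.995875850340136
top [0.38358413 0.08257505 1.07942793] [[0.023, 0.985, -0.17], [-1.0, 0.025, 0.01], [0.014, 0.17, 0.985]] [-0.00840059  0.          0.          0.          0.        ] 55.77513747500258 0.9958035714285715
0.0187
{'time_s': 0.1, 'q': array([-7.70797863e+01,  2.18369423e+01,  7.43795449e+01,  1.38748521e-03,
        8.38569402e+01, -1.23368971e+01]), 'qvel': array([ 0.02245699, -0.11515591, -0.06621763,  0.11243102,  0.04460282,
        0.0517215 ]), 'joint_efforts': array([ 3.88799381e-03, -4.49217474e+01, -2.31659442e+01, -1.51978420e-04,
        3.63819694e-03,  2.41884912e-06]), 'position': array([ 0.23460947, -0.49716682,  0.23078037]), 'tool_rot': array([[ 9.04403350e-01,  4.26678464e-01, -2.63079415e-04],
       [ 4.26678441e-01, -9.04402529e-01,  1.25448808e-03],
       [ 2.97333357e-04, -1.24681353e-03, -9.99999179e-01]]), 'ft_force': array([ 0.69483465, -1.16058725,  0.69966954]), 'wrist_torque': array([ 0.04628882, -0.02342075,  0.02350001]), 'gripper_force': 0.0, 'grip_width': 0.08514635104293844}
```

View pics/scene0.png

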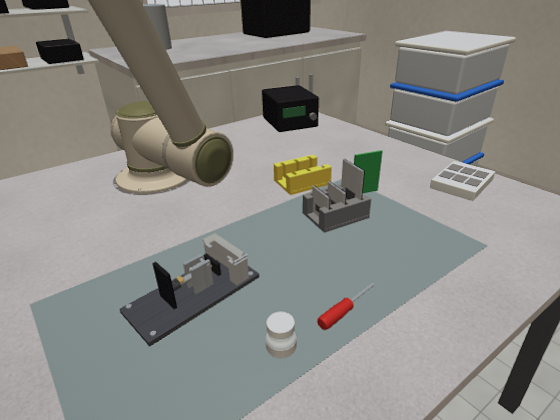

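View pics/top0.png

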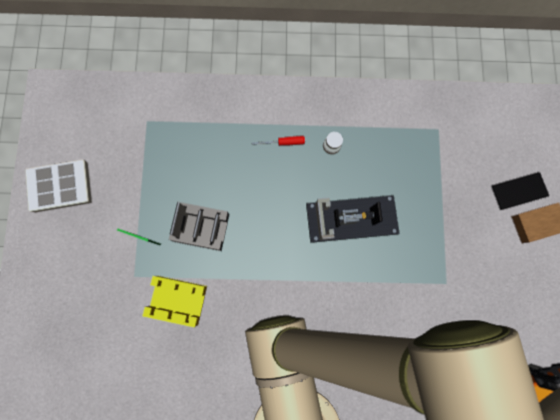

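The scene picture shows the grey rack at (337,205) with one tall panel at (352,180) and two short modules in it. The clamp is at (190,280), with its black tab at (164,285), the jar at (281,335) and the driver at (345,305). In the top picture the rack is at (200,226) and the clamp at (352,218), tab on the right.

Candidates:
- **Screen:** the grey panel at scene (352,180), or the green panel at (368,172). The grey one stands in the rack and is the tallest there. The green one is excluded by its colour.
- **Rack:** the grey one at (337,205), or the yellow one at (302,173). The grey one is meant.

Run:
```python
from h import *
ims=[]
L={n:dict(np.load(f"{n}0.npz")) for n in("scene","top")}
a=L["scene"]["frame"][140:240,260:400]; b=L["top"]["frame"][190:260,100:240]; c=L["top"]["frame"][185:255,290:410]
o=[cv2.resize(x,(400,int(400*x.shape[0]/x.shape[1])),interpolation=cv2.INTER_CUBIC) for x in(a,b,c)]
col=np.vstack(o[1:]); o0=np.zeros((col.shape[0],400,3),np.uint8); o0[:o[0].shape[0]]=o[0]
cv2.imwrite("pics/crop.png",np.hstack([o0,col])[:,:,::-1])
T=L["top"]; S=L["scene"]
for n,d in L.items():
    P=cloud(d).reshape(-1,3); hsv=cv2.cvtColor(d["frame"],cv2.COLOR_RGB2HSV).reshape(-1,3)
    R=(P[:,0]>.3)&(P[:,0]<.62)
    ang=lambda q:(cv2.minAreaRect(q[:,:2].astype(np.float32)*1000))
    # clamp base
    C=R&(P[:,1]>-.3)&(P[:,1]<.05)
    m=C&(P[:,2]>.006)&(P[:,2]<.018)&(hsv[:,2]<80); print(n,"base",m.sum(),ang(P[m]))
    m=C&(P[:,2]>.06)&(P[:,2]<.08)&(P[:,0]<.56)&(hsv[:,2]>80); print(n,"lips",m.sum(),ang(P[m]))
    m=C&(P[:,2]>.085)&(P[:,2]<.105)&(P[:,0]<.56); print(n,"tabtop",m.sum(),ang(P[m]) if m.sum() else 0)
    # rack
    C=R&(P[:,1]>.15)&(P[:,1]<.42)&(hsv[:,1]<100)
    m=C&(P[:,2]>.045)&(P[:,2]<.06); print(n,"racktop",m.sum(),ang(P[m]))
    m=C&(P[:,2]>.02)&(P[:,2]<.06); print(n,"rackall",m.sum(),ang(P[m]))
    m=C&(P[:,2]>.095)&(P[:,2]<.14); print(n,"screen",m.sum(),ang(P[m]),P[m,2].max(),P[m].mean(0))
    m=C&(P[:,2]>.065)&(P[:,2]<.09); print(n,"small",m.sum(),ang(P[m]))
    if n=="top":
        from scipy.cluster.hierarchy import fclusterdata
        m=C&(P[:,2]>.065); q=P[m]; l=fclusterdata(q,.012,criterion="distance")
        for k in set(l): print(k,(l==k).sum(),ang(q[l==k]),q[l==k][:,2].max())
```

```text
scene base 3311 ((551.639404296875, -147.45701599121094), (111.97166442871094, 241.72686767578125), 6.941117286682129)
scene lips 506 ((524.515625, -125.17547607421875), (158.42245483398438, 69.96194458007812), 89.97897338867188)
scene tabtop 74 ((546.3157958984375, -199.6117401123047), (26.336668014526367, 8.794410705566406), 8.287660598754883)
scene racktop 808 ((428.18536376953125, 290.82135009765625), (142.86549377441406, 300.1828308105469), 74.74311828613281)
scene rackall 1478 ((428.2408447265625, 291.01776123046875), (143.57818603515625, 299.8035888671875), 74.91641998291016)
scene screen 345 ((499.538330078125, 341.2328186035156), (57.88560485839844, 141.9126739501953), 36.85197830200195) 0.13325193152611614 [0.52279682 0.31257784 0.11494335]
scene small 511 ((517.9317626953125, 264.4942626953125), (96.96509552001953, 81.4891128540039), 82.97836303710938)
top base 2298 ((550.2296142578125, -143.89016723632812), (107.23670196533203, 241.94363403320312), 7.093638896942139)
top lips 256 ((529.3256225585938, -98.29217529296875), (72.34613037109375, 100.67019653320312), 6.56219482
[... 741 characters left out ...]
881347656) 0.11020301977142477
2 3 ((481.81402587890625, 407.8194580078125), (14.576693534851074, 0.0003103017807006836), 73.18932342529297) 0.12163653447008471
3 1 ((479.9568176269531, 401.67669677734375), (0.0, 0.0), 0.0) 0.08780376751416485
4 1 ((479.6365966796875, 400.62066650390625), (0.0, 0.0), 0.0) 0.06676108046879192
5 291 ((522.5392456054688, 311.66009521484375), (7.091855049133301, 79.84634399414062), 80.71160888671875) 0.13397551936643737
6 101 ((516.6162719726562, 266.9229736328125), (6.42160701751709, 69.70789337158203), 80.69477844238281) 0.0865590491181576
7 95 ((507.51947021484375, 223.0200653076172), (7.080604076385498, 68.972412109375), 80.06106567382812) 0.0852905313457063
```

View pics/crop.png

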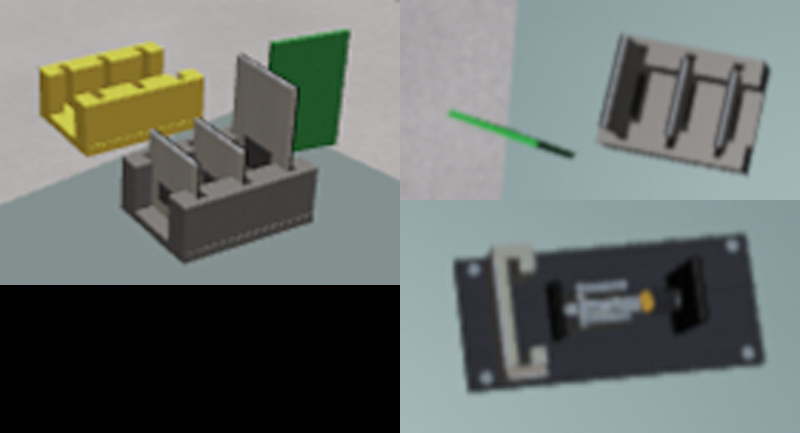

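The crop confirms it: the grey tall panel stands in the grey rack's end slot, at crop pixel (265,110), and the green panel is outside any rack. The screen centre is about (0.522, 0.312) with its long axis near -9.6°. Next I refine the clamp pose and work out the moves.

```bash
cat >> h.py <<'E'
from scipy.spatial.transform import Rotation as Ro
def need(pos,yaw_y,state=None):
    s=state or telemetry.observe(); R=s["tool_rot"]; a=np.radians(yaw_y)
    y=np.array([np.cos(a),np.sin(a),0]); z=np.array([0,0,-1.]); G=np.c_[np.cross(y,z),y,z]
    print("turn(deg,tool)",np.degrees(Ro.from_matrix(R.T@G).as_rotvec()).round(2),"shift after turn(mm)",((np.array(pos)-s["position"])@G*1000).round(1),"before turn",((np.array(pos)-s["position"])@R*1000).round(1))
    print("t",s["time_s"],"pos",s["position"].round(4),"yaw_y",np.degrees(np.arctan2(R[1,1],R[0,1])).round(2),"F",s["ft_force"].round(2),"w",round(s["grip_width"],4),"q",s["q"].round(0))
E
python3 - <<'E'
from h import *
L={n:dict(np.load(f"{n}0.npz")) for n in("scene","top")}
for n,d in L.items():
    P=cloud(d).reshape(-1,3); hsv=cv2.cvtColor(d["frame"],cv2.COLOR_RGB2HSV).reshape(-1,3)
    C=(P[:,0]>.45)&(P[:,0]<.64)&(P[:,1]>-.3)&(P[:,1]<.05)
    rect=lambda q:cv2.minAreaRect(q[:,:2].astype(np.float32)*1000)
    m=C&(P[:,2]>.085)&(P[:,2]<.11); print(n,"tab",m.sum(),rect(P[m]))
    m=C&(P[:,2]>.066)&(P[:,2]<.08)&(P[:,1]>-.12)&(hsv[:,2]>90); print(n,"lips",m.sum(),rect(P[m]))
    a=np.radians(7); q=P[m][:,:2]; ex=np.array([np.cos(a),np.sin(a)]); ey=np.array([-ex[1],ex[0]])
    print("lip x range",np.percentile(q@ex,[1,99]),"y hist",np.histogram(q@ey,12))
    m=C&(P[:,2]>.006)&(P[:,2]<.018)&(hsv[:,2]<80); q=P[m][:,:2]; print("base along x,y",np.percentile(q@ex,[.5,99.5]),np.percentile(q@ey,[.5,99.5]))
    g=(hsv[:,0]>45)&(hsv[:,0]<75)&(hsv[:,1]>120)&(P[:,1]<.6)&(P[:,1]>.2)&(P[:,0]<.7); print("green",rect(P[g]),P[g,2].max())
d=L["top"]
# screws on the base: bright blobs, plane z=.013
px=np.array([[290+75/400*120,185+70/400*120],[290+86/400*120,185+177/400*120],[290+332/400*120,185+46/400*120],[290+348/400*120,185+154/400*120]])
print(plane(d,px,.013).round(4).tolist())
need([.5225,.3117,.2308],-99.6)
E
```

```text
scene tab 153 ((557.8533935546875, -198.1394500732422), (49.77872085571289, 8.826683044433594), 7.077565670013428)
scene lips 363 ((543.4969482421875, -83.9705810546875), (107.65788269042969, 74.46540069580078), 5.721684455871582)
lip x range [0.47813017 0.58214158] y hist (array([ 25,  32,   0,   0,   0,   0,  15,  39,  23,  18,  87, 124]), array([-0.18714255, -0.18092812, -0.1747137 , -0.16849927, -0.16228485,
       -0.15607042, -0.149856  , -0.14364158, -0.13742715, -0.13121273,
       -0.1249983 , -0.11878388, -0.11256945]))
base along x,y [0.47631802 0.58489596] [-0.33407764 -0.09625212]
green ((276.4385986328125, 468.99810791015625), (112.93643951416016, 653.3331298828125), 69.3320083618164) 0.13217675226702374
top tab 80 ((556.67529296875, -195.51397705078125), (48.38267517089844, 9.086462020874023), 6.947691440582275)
top lips 198 ((544.722900390625, -83.2858657836914), (106.0794677734375, 74.27465057373047), 6.80947208404541)
lip x range [0.47774628 0.58226476] y hist (array([11, 16,  0,  0,  0,  0,  6, 35, 13, 11, 29, 77]), array([-0.18623203, -0.18004197, -0.17385191, -0.16766185, -0.16147178,
       -0.15528172, -0.14909166, -0.1429016 , -0.13671154, -0.13052148,
       -0.12433142, -0.11814136, -0.1119513 ]))
base along x,y [0.47556499 0.58100855] [-0.32963705 -0.08998297]
green ((479.9754333496094, 410.8426818847656), (75.54497528076172, 5.006587982177734), 71.13787078857422) 0.12439429967820148
[[0.5809, -0.0349, 0.013], [0.4931, -0.0444, 0.013], [0.6065, -0.2474, 0.013], [0.517, -0.2581, 0.013]]
turn(deg,tool) [-7.000e-02  1.000e-02  3.486e+01] shift after turn(mm) [ 149.  -845.6   -0. ] before turn [ 605.5 -608.7    0.9]
t 0.1 pos [ 0.2346 -0.4972  0.2308] yaw_y -64.74 F [ 0.69 -1.16  0.7 ] w 0.0851 q [-77.  22.  74.   0.  84. -12.]
```

Request:
apply_moves --pt "0 0 0 0 0 8.7 0.4" --pt "0 0 0 0 0 8.7 0.4" --pt "0 0 0 0 0 8.7 0.4" --pt "0 0 0 0 0 8.7 0.4" --pt "10 -56 0 0 0 0 0.4" --pt "10 -56 0 0 0 0 0.4" --pt "10 -56 0 0 0 0 0.4" --pt "10 -56 0 0 0 0 0.4" --pt "10 -56 0 0 0 0 0.4" --pt "10 -56 0 0 0 0 0.4" --pt "10 -56 0 0 0 0 0.4" --pt "10 -56 0 0 0 0 0.4"

```text
time_s: 1.6
position: [0.388, -0.0671, 0.2313]
tool_rot: [[0.986, -0.166, 0.0], [-0.166, -0.986, -0.0], [0.0, 0.0, -1.0]]
ft_force: [0.2, -1.2, 0.2]
grip_width: 0.0343
gripper_force: 0.0
```

Request:
apply_moves --pt "10 -56 0 0 0 0 0.4" --pt "10 -56 0 0 0 0 0.4" --pt "10 -56 0 0 0 0 0.4" --pt "10 -56 0 0 0 0 0.4" --pt "10 -56 0 0 0 0 0.4" --pt "10 -56 0 0 0 0 0.4" --pt "9 -56 0 0 0 0 0.4" --pt "0 0 0 0 0 0 0.4" --pt "0 0 0 0 0 0 0.4" --pt "0 0 0 0 0 0 0.4"

```text
time_s: 2.85
position: [0.5208, 0.3052, 0.2315]
tool_rot: [[0.986, -0.167, -0.0], [-0.167, -0.986, -0.0], [-0.0, 0.0, -1.0]]
ft_force: [0.3, 0.2, -0.6]
grip_width: 0.034
gripper_force: 0.0
```

Run:
```python
from h import *
need([.5225,.3117,.094],-99.6)
d=grab("scene"); cv2.imwrite("pics/s1.png",cv2.resize(d["frame"][60:240,220:460],(800,600))[:,:,::-1])
```

```text
turn(deg,tool) [ 0.01  0.   -0.02] shift after turn(mm) [  0.6  -6.7 137.5] before turn [  0.6  -6.7 137.5]
t 2.85 pos [0.5208 0.3052 0.2315] yaw_y -99.62 F [ 0.28  0.19 -0.65] w 0.034 q [ 19.  27.  65.  -0.  87. 119.]
```

Request:
apply_moves --pt "1 -7 0 0 0 0 0.4" --pt "0 0 30 0 0 0 0.4" --pt "0 0 30 0 0 0 0.4" --pt "0 0 20 0 0 0 0.4" --pt "0 0 15 0 0 0 0.4" --pt "0 0 15 0 0 0 0.4" --pt "0 0 14 0 0 0 0.4" --pt "0 0 13 0 0 0 0.4" --pt "0 0 0 0 0 0 0.4" --pt "0 0 0 0 0 0 0.4"

```text
time_s: 4.15
position: [0.5233, 0.3131, 0.0948]
tool_rot: [[0.986, -0.166, 0.001], [-0.166, -0.986, 0.0], [0.001, -0.0, -1.0]]
ft_force: [-0.7, -0.4, 0.2]
grip_width: 0.034
gripper_force: 0.0
```

Run:
```python
from h import *
need([.5225,.3117,.094],-99.6)
d=grab("scene"); cv2.imwrite("pics/s2.png",cv2.resize(d["frame"][100:250,260:460],(800,600))[:,:,::-1])
```

```text
turn(deg,tool) [-0.03 -0.04  0.06] shift after turn(mm) [-0.6  1.5  0.8] before turn [-0.6  1.5  0.8]
t 4.15 pos [0.5233 0.3131 0.0948] yaw_y -99.54 F [-0.74 -0.43  0.17] w 0.034 q [ 20.  35.  76.   0.  69. 119.]
```

View pics/s2.png

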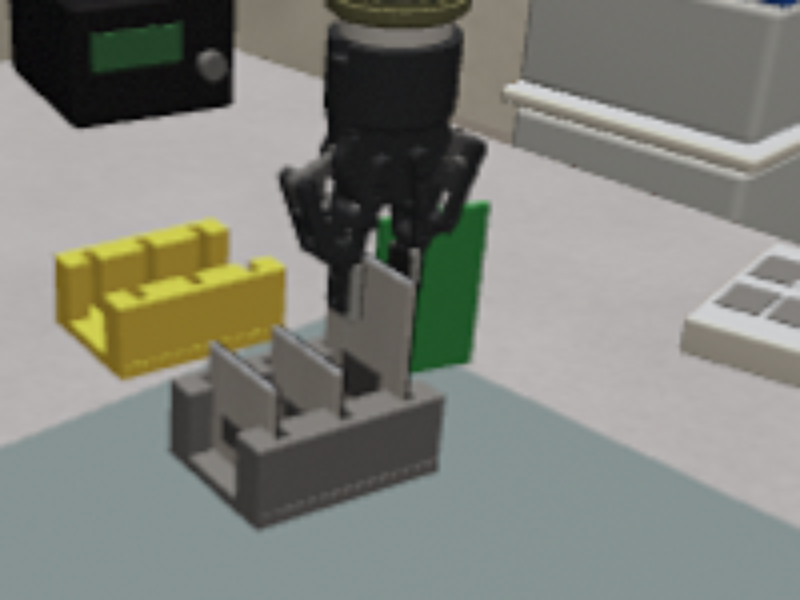

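The fingers straddle the grey tall panel at crop pixel (375,270), clear of the small modules and the green panel. I close and lift.

Request:
apply_moves --pt "-0.6 1.5 0 0 0 0 0" --pt "0 0 0 0 0 0 0" --pt "0 0 0 0 0 0 0" --pt "0 0 0 0 0 0 0" --pt "0 0 0 0 0 0 0" --pt "0 0 0 0 0 0 0" --grip_force 40

```text
time_s: 4.95
position: [0.5223, 0.3116, 0.0947]
tool_rot: [[0.986, -0.166, 0.001], [-0.166, -0.986, 0.0], [0.001, -0.0, -1.0]]
ft_force: [-0.7, -0.4, 5.1]
grip_width: 0.0056
gripper_force: 41.2
```

Request:
apply_moves --pt "0 0 -5 0 0 0 0" --pt "0 0 -10 0 0 0 0" --pt "0 0 -10 0 0 0 0" --pt "0 0 -15 0 0 0 0" --pt "0 0 -20 0 0 0 0" --pt "0 0 -20 0 0 0 0" --pt "0 0 -20 0 0 0 0" --pt "0 0 -10 0 0 0 0" --pt "0 0 0 0 0 0 0" --pt "0 0 0 0 0 0 0"

```text
time_s: 6.2
position: [0.5219, 0.3115, 0.2036]
tool_rot: [[0.986, -0.166, -0.001], [-0.166, -0.986, -0.0], [-0.001, 0.001, -1.0]]
ft_force: [0.7, -0.2, -1.4]
grip_width: 0.0054
gripper_force: 40.1
```

Run:
```python
from h import *
need([.5415,-.064,.2],-83)
for n in("scene","top"):
    d=grab(n);P=cloud(d).reshape(-1,3);hsv=cv2.cvtColor(d["frame"],cv2.COLOR_RGB2HSV).reshape(-1,3)
    m=(abs(P[:,0]-.5225)<.06)&(abs(P[:,1]-.31)<.04)&(P[:,2]>.09)&(P[:,2]<.2)&(hsv[:,2]>90)
    q=P[m]; print(n,m.sum(),np.percentile(q,[1,99],axis=0).round(4).tolist(),cv2.minAreaRect(q[:,:2].astype(np.float32)*1000))
    if n=="scene":cv2.imwrite("pics/s3.png",cv2.resize(d["frame"][60:250,240:460],(800,600))[:,:,::-1])
```

```text
turn(deg,tool) [  0.03   0.08 -16.55] shift after turn(mm) [-26.3 375.1   3.6] before turn [ 81.6 367.    3.7]
t 6.2 pos [0.5219 0.3115 0.2036] yaw_y -99.55 F [ 0.74 -0.19 -1.39] w 0.0054 q [ 20.  29.  67.   0.  84. 119.]
scene 538 [[0.483, 0.3011, 0.1208], [0.5619, 0.3166, 0.1992]] ((522.5498046875, 310.00286865234375), (9.350656509399414, 83.3669662475586), 81.66401672363281)
top 5 [[0.5601, 0.303, 0.1262], [0.5617, 0.3037, 0.1897]] ((560.9833374023438, 303.10845947265625), (1.710924744606018, 0.46657562255859375), 24.720108032226562)
```

View pics/s3.png

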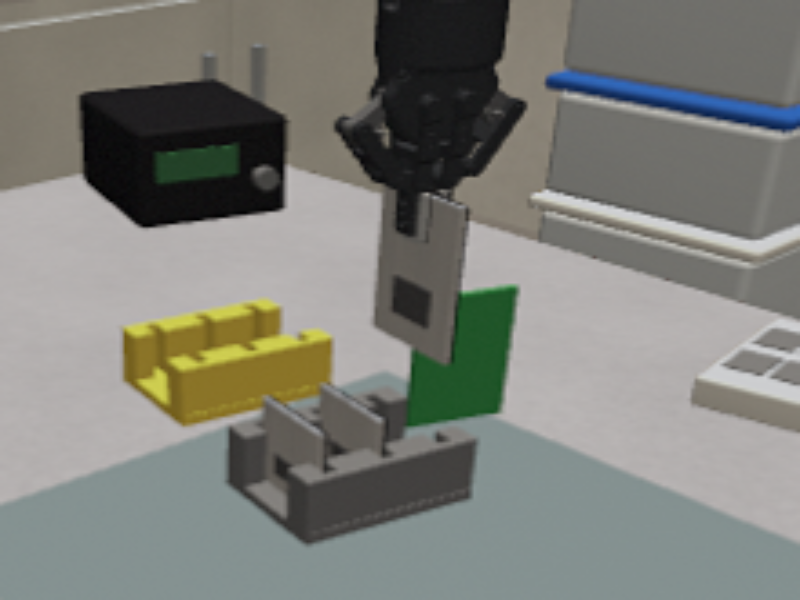

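The screen is out of the rack, upright and centred in the fingers; the small modules still stand in place. Next I carry it over the clamp.

Request:
apply_moves --pt "0 0 0 0 0 -8.3 0" --pt "0 0 0 0 0 -8.2 0" --pt "-2.5 25 0 0 0 0 0" --pt "-2.5 40 0 0 0 0 0" --pt "-3 45 0 0 0 0 0" --pt "-3 45 0 0 0 0 0" --pt "-3 45 0 0 0 0 0" --pt "-3 45 0 0 0 0 0" --pt "-3 45 0 0 0 0 0" --pt "-3 40 0 0 0 0 0" --pt "-3 30 0 0 0 0 0" --pt "0 15 0 0 0 0 0"

```text
time_s: 7.8
position: [0.5417, -0.0651, 0.2039]
tool_rot: [[0.993, 0.12, -0.001], [0.12, -0.993, 0.0], [-0.001, -0.0, -1.0]]
ft_force: [-0.4, 1.3, -1.2]
grip_width: 0.0057
gripper_force: 40.1
```

Request:
apply_moves --pt "0 0 10 0 0 0 0" --pt "0 0 10 0 0 0 0" --pt "0 0 5 0 0 0 0" --pt "0 0 0 0 0 0 0" --pt "0 0 0 0 0 0 0"

```text
time_s: 8.43
position: [0.5419, -0.0635, 0.1796]
tool_rot: [[0.993, 0.122, 0.0], [0.122, -0.993, -0.0], [0.0, 0.0, -1.0]]
ft_force: [-0.2, -0.3, -1.2]
grip_width: 0.0054
gripper_force: 40.1
```

Run:
```python
from h import *
need([.5415,-.064,.1],-83)
a=np.radians(7); ex=np.array([np.cos(a),np.sin(a)]); ey=np.array([-ex[1],ex[0]])
for n in("scene","top"):
    d=grab(n);P=cloud(d).reshape(-1,3);hsv=cv2.cvtColor(d["frame"],cv2.COLOR_RGB2HSV).reshape(-1,3)
    q=np.c_[P[:,:2]@ex,P[:,:2]@ey,P[:,2]]
    near=(abs(q[:,0]-.5297)<.06)&(abs(q[:,1]+.1295)<.06)
    m=near&(P[:,2]>.088)&(P[:,2]<.17); print(n,"screen",m.sum(),np.percentile(q[m],[1,50,99],axis=0).round(4).tolist())
    m=near&(P[:,2]>.065)&(P[:,2]<.08)&(hsv[:,2]>90); print("lips",m.sum(),np.percentile(q[m],[1,50,99],axis=0).round(4).tolist())
    if n=="scene":cv2.imwrite("pics/s4.png",cv2.resize(d["frame"][150:330,110:350],(800,600))[:,:,::-1])
```

```text
turn(deg,tool) [ 0.01 -0.03 -0.02] shift after turn(mm) [-0.5  0.4 79.6] before turn [-0.5  0.4 79.6]
t 8.425 pos [ 0.5419 -0.0635  0.1796] yaw_y -83.02 F [-0.17 -0.31 -1.17] w 0.0054 q [-19.  24.  80.   0.  76.  64.]
scene screen 862 [[0.491, -0.1328, 0.0966], [0.5364, -0.1313, 0.1343], [0.5713, -0.126, 0.1693]]
lips 420 [[0.478, -0.1887, 0.0651], [0.5263, -0.1222, 0.07], [0.5817, -0.113, 0.0744]]
top screen 6 [[0.5207, -0.1255, 0.1043], [0.5315, -0.1252, 0.124], [0.5359, -0.1249, 0.1681]]
lips 12 [[0.5151, -0.1872, 0.0664], [0.5197, -0.1824, 0.0694], [0.5237, -0.1753, 0.0728]]
```

View pics/s4.png

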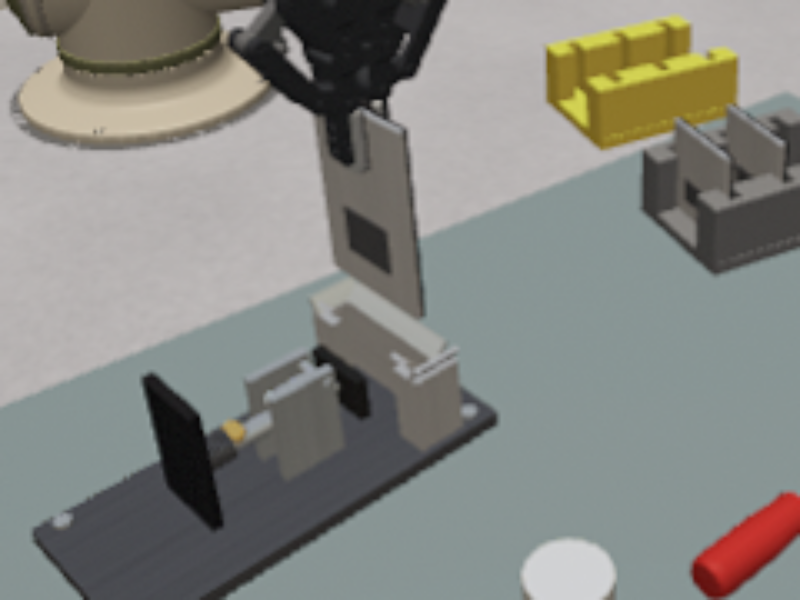

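The screen hangs upright above the slot: its lower edge runs from (335,270) to (422,315) in the crop, and the slot lips are at (315,300)-(455,355). I measure the offset between the screen face and the back wall in this same camera.

Run:
```python
from h import *
a=np.radians(7); ex=np.array([np.cos(a),np.sin(a)]); ey=np.array([-ex[1],ex[0]])
def loc(d):
    P=cloud(d).reshape(-1,3); return np.c_[P[:,:2]@ex-.5297,P[:,:2]@ey+.1295,P[:,2]]
q=loc(dict(np.load("scene0.npz")))
h=lambda t,m:print(t,m.sum(),np.median(q[m],axis=0).round(4),np.histogram(q[m,1],np.arange(-.03,.026,.002))[0])
h("wall",(abs(q[:,0])<.025)&(q[:,2]>.035)&(q[:,2]<.058)&(abs(q[:,1])<.03))
m=(abs(q[:,0])<.022)&(q[:,2]>.04)&(q[:,2]<.058)&(q[:,1]>0)&(q[:,1]<.015)
A=np.c_[q[m,0],np.ones(m.sum())]; print("wall fit",np.linalg.lstsq(A,q[m,1],rcond=None)[0])
q=loc(grab("scene"))
m=(abs(q[:,0])<.035)&(q[:,2]>.09)&(q[:,2]<.14)&(abs(q[:,1])<.012); h("face",m)
A=np.c_[q[m,0],q[m,2]-.1,np.ones(m.sum())]; print("face fit",np.linalg.lstsq(A,q[m,1],rcond=None)[0])
```

```text
wall 96 [-0.0047  0.0065  0.05  ] [ 7  1  0  0  0  0  0  0  0  0  0  0  0  0  0  0  0 12 75  1  0  0  0  0
  0  0  0]
wall fit [0.00163877 0.00663508]
face 385 [ 0.0014 -0.0022  0.1189] [  0   0   0   0   0   0   0   0   0   0   0   0   1 231 153   0   0   0
   0   0   0   0   0   0   0   0   0]
face fit [-0.0027571  -0.01029174 -0.00195499]
```

The screen is aligned across the slot to within about 0.2 mm, and along it to within about 1 mm. I lower it.

Request:
apply_moves --pt "-1 0 10 0 0 0 0" --pt "0 0 12 0 0 0 0" --pt "0 0 10 0 0 0 0" --pt "0 0 8 0 0 0 0" --pt "0 0 8 0 0 0 0" --pt "0 0 8 0 0 0 0" --pt "0 0 8 0 0 0 0" --pt "0 0 8 0 0 0 0" --pt "0 0 6 0 0 0 0" --pt "0 0 2 0 0 0 0" --pt "0 0 0 0 0 0 0"

```text
time_s: 9.95
position: [0.5409, -0.0639, 0.0993]
tool_rot: [[0.993, 0.121, 0.0], [0.121, -0.993, -0.0], [0.0, 0.0, -1.0]]
ft_force: [0.7, 0.5, -1.3]
grip_width: 0.0055
gripper_force: 40.2
```

Request:
apply_moves --pt "0 0 1.5 0 0 0 0" --pt "0 0 0.5 0 0 0 0" --pt "0 0 0 0 0 0 0"

```text
time_s: 10.32
position: [0.5408, -0.0639, 0.0973]
tool_rot: [[0.993, 0.121, 0.0], [0.121, -0.993, 0.0], [0.0, -0.0, -1.0]]
ft_force: [-1.0, 0.7, -1.2]
grip_width: 0.0051
gripper_force: 40.2
```

Request:
apply_moves --pt "0 0 0 0 0 0 0.45" --pt "0 0 0 0 0 0 0.45" --pt "0 0 0 0 0 0 0.45" --pt "0 0 0 0 0 0 0.45" --pt "0 0 -10 0 0 0 0.45" --pt "0 0 -20 0 0 0 0.45" --pt "0 0 -30 0 0 0 0.45" --pt "0 0 -40 0 0 0 0.45" --pt "0 0 -10 0 0 0 0.45" --pt "0 0 0 0 0 0 0.45"

```text
time_s: 11.58
position: [0.5408, -0.0639, 0.2077]
tool_rot: [[0.993, 0.121, 0.001], [0.121, -0.993, -0.0], [0.001, 0.0, -1.0]]
ft_force: [0.1, 0.3, -0.6]
grip_width: 0.0382
gripper_force: 0.0
```

Run:
```python
from h import *
a=np.radians(7); ex=np.array([np.cos(a),np.sin(a)]); ey=np.array([-ex[1],ex[0]])
d=grab("scene");P=cloud(d).reshape(-1,3); q=np.c_[P[:,:2]@ex-.5297,P[:,:2]@ey+.1295,P[:,2]]
m=(abs(q[:,0])<.06)&(q[:,2]>.08)&(q[:,2]<.15)&(abs(q[:,1])<.015); print(m.sum(),np.percentile(q[m],[1,50,99],axis=0).round(4).tolist())
A=np.c_[q[m,0],q[m,2]-.1,np.ones(m.sum())]; print("face fit",np.linalg.lstsq(A,q[m,1],rcond=None)[0])
cv2.imwrite("pics/s5.png",cv2.resize(d["frame"][150:330,110:350],(800,600))[:,:,::-1])
# behind tab: clamp (0,-.165) slot at local (.5297,-.1284)
c=lambda x,y:(.5297+x)*ex+(-.1284+y)*ey
need([*c(0,-.175),.22],-83)
```

```text
656 [[-0.0398, -0.0033, 0.0805], [0.0052, -0.0019, 0.1106], [0.0407, 0.0035, 0.1343]]
face fit [ 0.01254054  0.02386516 -0.00178422]
turn(deg,tool) [-0.03  0.05 -0.05] shift after turn(mm) [  1.  174.2 -13.2] before turn [  1.2 174.2 -13.3]
t 11.625 pos [ 0.5405 -0.0638  0.2068] yaw_y -83.05 F [ 0.9   0.   -0.44] w 0.0383 q [-19.  22.  78.   0.  80.  64.]
```

View pics/s5.png

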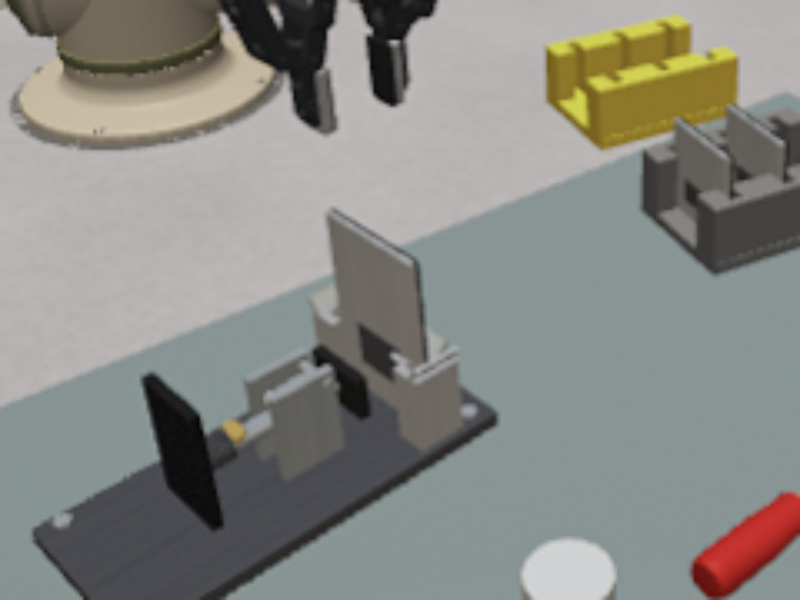

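The screen stands seated in the slot, its top edge at (330,212)-(415,262) in the crop, and the gripper is clear of it. Next I shut the fingers, turn them sideways and go behind the tab.

Request:
apply_moves --pt "0 30 0 0 0 0 0" --pt "0 40 0 0 0 0 0" --pt "0 45 0 0 0 0 0" --pt "0 40 0 0 0 0 0" --pt "1 19 0 0 0 0 0" --pt "0 0 0 0 0 -10 0" --pt "0 0 0 0 0 -10 0" --pt "0 0 0 0 0 -10 0" --pt "0 0 0 0 0 -10 0" --pt "0 0 0 0 0 -10 0" --pt "0 0 0 0 0 -10 0" --pt "0 0 0 0 0 -10 0"

```text
time_s: 13.12
position: [0.5627, -0.2355, 0.2064]
tool_rot: [[0.219, 0.976, -0.001], [0.976, -0.219, 0.001], [0.001, -0.002, -1.0]]
ft_force: [-0.2, -0.3, -1.0]
grip_width: -0.0005
gripper_force: 0.0
```

Request:
apply_moves --pt "0 0 0 0 0 -10 0" --pt "0 0 0 0 0 -10 0" --pt "0 0 0 0 0 0 0" --pt "0 0 0 0 0 0 0"

```text
time_s: 13.62
position: [0.5628, -0.236, 0.2069]
tool_rot: [[-0.118, 0.993, -0.001], [0.993, 0.118, 0.001], [0.001, -0.001, -1.0]]
ft_force: [-0.2, 0.2, 0.8]
grip_width: -0.0001
gripper_force: 0.0
```

Run:
```python
from h import *
a=np.radians(7); ex=np.array([np.cos(a),np.sin(a)]); ey=np.array([-ex[1],ex[0]])
c=lambda x,y:(.5297+x)*ex+(-.1284+y)*ey
need([*c(0,-.17),.058],7)
```

```text
turn(deg,tool) [-0.03 -0.04 -0.21] shift after turn(mm) [  4.5  -0.2 148.9] before turn [ 4.400e+00 -1.000e-01  1.489e+02]
t 13.625 pos [ 0.5628 -0.236   0.2069] yaw_y 6.79 F [-0.19  0.22  0.8 ] w -0.0001 q [-34.  29.  67.   0.  85. -41.]
```

Request:
apply_moves --pt "0 0 25 0 0 -0.2 0" --pt "0 0 30 0 0 0 0" --pt "0 0 30 0 0 0 0" --pt "0 0 30 0 0 0 0" --pt "0 0 20 0 0 0 0" --pt "0 0 14 0 0 0 0" --pt "8 0 0 0 0 0 0" --pt "8 0 0 0 0 0 0" --pt "4 0 0 0 0 0 0" --pt "0 0 0 0 0 0 0"

```text
time_s: 14.88
position: [0.5606, -0.2163, 0.059]
tool_rot: [[-0.125, 0.992, 0.001], [0.992, 0.125, -0.001], [-0.001, 0.001, -1.0]]
ft_force: [-0.0, 0.3, -0.7]
grip_width: -0.0001
gripper_force: 0.0
```

Request:
apply_moves --pt "3 0 0 0 0 0 0" --pt "3 0 0 0 0 0 0" --pt "3 0 0 0 0 0 0" --pt "3 0 0 0 0 0 0" --pt "0 0 0 0 0 0 0"

```text
time_s: 15.5
position: [0.559, -0.2049, 0.0584]
tool_rot: [[-0.125, 0.992, 0.0], [0.992, 0.125, -0.001], [-0.001, 0.0, -1.0]]
ft_force: [1.2, -4.7, -0.3]
grip_width: -0.0002
gripper_force: 2.0
```

Request:
apply_moves --pt "2 0 0 0 0 0 0" --pt "2 0 0 0 0 0 0" --pt "2 0 0 0 0 0 0" --pt "2 0 0 0 0 0 0" --pt "2 0 0 0 0 0 0" --pt "2 0 0 0 0 0 0" --pt "0 0 0 0 0 0 0"

```text
time_s: 16.38
position: [0.5575, -0.1929, 0.0584]
tool_rot: [[-0.125, 0.992, 0.0], [0.992, 0.125, -0.001], [-0.001, 0.0, -1.0]]
ft_force: [-0.1, -6.2, 0.7]
grip_width: -0.0001
gripper_force: 2.9
```

Request:
apply_moves --pt "2 0 0 0 0 0 0" --pt "2 0 0 0 0 0 0" --pt "2 0 0 0 0 0 0" --pt "2 0 0 0 0 0 0" --pt "0 0 0 0 0 0 0"

```text
time_s: 17.0
position: [0.5566, -0.1853, 0.0584]
tool_rot: [[-0.125, 0.992, 0.001], [0.992, 0.125, -0.001], [-0.001, 0.001, -1.0]]
ft_force: [0.7, -5.9, -0.4]
grip_width: -0.0001
gripper_force: 3.3
```

Request:
apply_moves --pt "2 0 0 0 0 0 0" --pt "2 0 0 0 0 0 0" --pt "2 0 0 0 0 0 0" --pt "2 0 0 0 0 0 0" --pt "0 0 0 0 0 0 0" --pt "0 0 0 0 0 0 0" --pt "0 0 0 0 0 0 0"

```text
time_s: 17.88
position: [0.5558, -0.1783, 0.0585]
tool_rot: [[-0.124, 0.992, 0.001], [0.992, 0.124, -0.002], [-0.003, 0.001, -1.0]]
ft_force: [0.4, -10.4, -1.9]
grip_width: -0.0001
gripper_force: 5.4
```

Run:
```python
from h import *
a=np.radians(7); ex=np.array([np.cos(a),np.sin(a)]); ey=np.array([-ex[1],ex[0]])
s=telemetry.observe(); print("tcp clamp y",s["position"][:2]@ey+.1284,s["ft_force"][:2]@ey,s["time_s"])
d=grab("scene");P=cloud(d).reshape(-1,3); q=np.c_[P[:,:2]@ex-.5297,P[:,:2]@ey+.1284,P[:,2]]
m=(abs(q[:,0])<.06)&(q[:,2]>.08)&(q[:,2]<.15)&(abs(q[:,1])<.015); print(m.sum(),np.percentile(q[m],[1,50,99],axis=0).round(4).tolist())
A=np.c_[q[m,0],q[m,2]-.1,np.ones(m.sum())]; print("face fit",np.linalg.lstsq(A,q[m,1],rcond=None)[0])
hsv=cv2.cvtColor(d["frame"],cv2.COLOR_RGB2HSV).reshape(-1,3)
m=(abs(q[:,0])<.03)&(q[:,2]>.07)&(q[:,2]<.102)&(q[:,1]>-.15)&(q[:,1]<-.06); print("tab",m.sum(),np.percentile(q[m],[2,50,98],axis=0).round(4).tolist())
cv2.imwrite("pics/s6.png",cv2.resize(d["frame"][150:330,110:350],(800,600))[:,:,::-1])
```

```text
tcp clamp y -0.11625387118998065 -10.37317161092562 17.875
651 [[-0.0396, -0.0021, 0.0807], [0.0049, -0.0006, 0.1106], [0.0399, 0.0048, 0.1345]]
face fit [ 0.00825252  0.02213632 -0.00045109]
tab 342 [[-0.0135, -0.1285, 0.0704], [0.0114, -0.1103, 0.0802], [0.0235, -0.0625, 0.0979]]
```

View pics/s6.png

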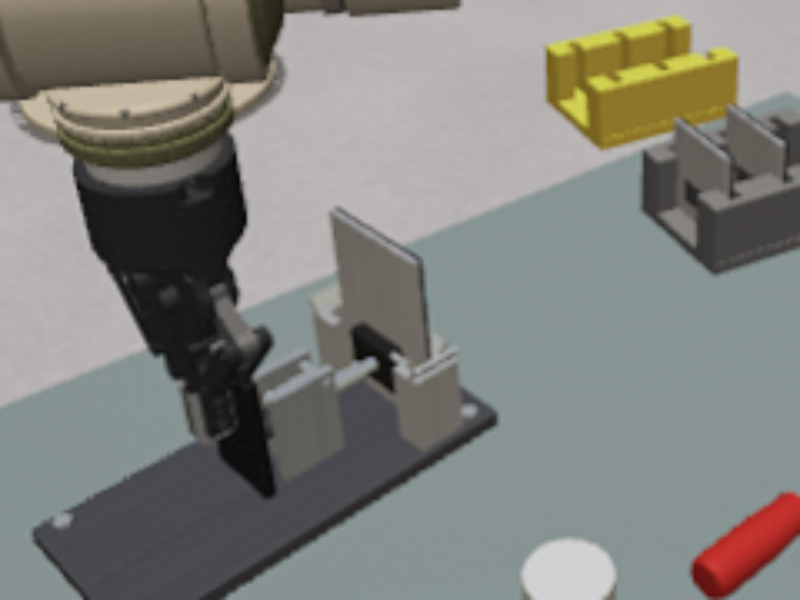

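The pad now lies on the screen at (375,350), and the screen is upright. The force of 10.4 N corresponds to about 33 mm of travel. I push 2 mm further for margin and let it settle.

Request:
apply_moves --pt "1 0 0 0 0 0 0" --pt "1 0 0 0 0 0 0" --pt "0 0 0 0 0 0 0" --pt "0 0 0 0 0 0 0" --pt "0 0 0 0 0 0 0" --pt "0 0 0 0 0 0 0"

```text
time_s: 18.68
position: [0.5556, -0.1764, 0.0585]
tool_rot: [[-0.124, 0.992, 0.001], [0.992, 0.124, -0.003], [-0.003, 0.001, -1.0]]
ft_force: [1.1, -12.2, -0.7]
grip_width: 0.0001
gripper_force: 5.8
```

Run:
```python
from h import *
s=telemetry.observe(); print(s["position"],s["ft_force"],abs(s["qvel"]).max())
print(env.close_job())
```

```text
[ 0.55558069 -0.17642423  0.05850975] [  1.10189417 -12.20032649  -0.67020706] 0.06059939923996531
the job is handed in; nothing more can be done
None
```

I handed the job in at 18.7 s with the tall screen seated and released in the clamp slot and the tab held at about 35 mm of travel, past its click, with about 12 N; the hand-in call returned no verdict.

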